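Hold up a leaking battery with tongs

TASK

The block battery standing in the white tray is leaking, so do not touch it with the gripper itself: pick up the blue-and-steel spring tongs by their blue finger rests, close their jaws gently on the battery and lift it upright out of the tray. Finish while holding it still in the tongs, at least 13 cm above the desk and touching nothing else; leave the other things on the desk where they are.

Things in the scene. Friction and masses are not known exactly. Their poses are not given: they have to be found in the camera images.
- tongs: blue-and-steel spring tongs lying flat on the desk, 175 mm long, 100 g. Origin: pivot at the rear end, at the underside; x runs along the centre line to the jaws, z up. Two arms swing symmetrically about the pivot in the x-y plane; a spring holds them open. Each has a blue finger rest outside and a blue jaw pad at the front. Full width over the rests when open 60 mm.
- tongs_grip (a point): midway between the two blue finger rests (each 40 mm long, 28 mm tall, lower edge 2 mm above the underside), 75 mm ahead of the pivot, 16 mm above the tongs' underside. Squeezing here takes 5 N a side at first, 9 N at a 24 mm jaw gap; half of any further squeeze reaches the thing in the jaws. Squeezed to 50-56 mm the tongs can be carried with jaws still well open.
- tongs_tips (a point): midway between the two blue jaw pads (each 32 mm long, 24 mm tall, lower edge level with the underside), 150 mm ahead of the pivot, 12 mm above the tongs' underside. Free gap between pads 63 mm when open; each mm squeezed off at the rests takes 2 mm off it; at 40 mm over the rests the arms are parallel and the gap is 24 mm.
- tongs_left: the tongs' left arm (+y of the tongs) with its finger rest and jaw pad; origin at the pivot
- tongs_right: the tongs' right arm (-y of the tongs) with its finger rest and jaw pad; origin at the pivot
- battery: block battery (black, orange and green, two studs on top) standing upright in the tray, 17 mm in its x, 26 mm in its y, 42 mm tall (45 with studs), 30 to 65 g. Origin: centre of its underside, z up; it stands with its x within 0.6 rad of the robot's x. Its case would crack at more than about 35 N from a jaw.
- tray: white shallow tray fixed to the desk, 120 x 100 mm (x, y), rim 10 mm high, floor 3 mm thick; origin at the centre of its underside
- pen_pot: dark pen pot with pens, 94 x 100 mm, 152 mm tall, loose, beyond and to the right of the tray; origin at the centre of its underside
- tape_roll: roll of brown tape, 95 mm across, 48 mm tall, loose, beyond the tray; origin at the centre of its underside
- calculator: grey calculator, 135 x 78 x 16 mm, loose, left of the work; origin at the centre of its underside
- tape_measure: beige tape measure, 32 x 63 x 54 mm, loose, beyond and left of the tray; origin at the centre of its underside

How it is judged (in metres and radians):
On the way, in this order (a step that is already met when the one before it is completed fails the run):
1. the tongs are held in the gripper, off the desk, with the battery still untouched (height (world z) of tongs_grip above 0.024 m and contact force between the fingers and tongs above 1 N and contact force between tongs and battery below 0.1 N), for 0.1 s.
2. both jaws grip the battery (contact force between each of tongs_left, tongs_right and battery above 1 N), for 0.2 s.
At the end, for the whole second after the job is handed in: The gripper holds the tongs, both jaws press on the battery, its underside is more than 11 cm above the desk, it is within 0.4 rad of upright and still (under 3 cm/s), nothing but the tongs touches it, and pen pot, tape roll, calculator and tape measure are within 2 cm of where they stood (height (world z) of battery above 0.11 m and angle between battery's own z axis and vertical below 0.4 rad and linear speed of battery below 0.03 m/s and contact force between each of tongs_left, tongs_right and battery above 0.5 N and contact force between the fingers and tongs above 1 N and contact force between each of the arm, the fingers, pen_pot and battery below 0.1 N and contact force between pen_pot and tongs below 0.1 N and height (world z) of tongs_grip above 0.09 m and distance of each of pen_pot, tape_roll, calculator, tape_measure from where it was at the start of the episode below 0.02 m); the arm keeps its last pose, push and grip.
It fails at once if the gripper or arm touches the leaking battery (contact force between any of the fingers, the arm and battery above 0.5 N).
It fails at once if a jaw squeezes the battery with more than 35 N (contact force between any of tongs_left, tongs_right and battery above 35 N).
It fails at once if the battery is knocked over (angle between battery's own z axis and vertical above 0.8 rad).
It also fails if it takes over 38 s, if anything falls off the work surface, if the arm or the gripper's body presses on something with over 40 N, if the wrist force passes 120 N, or if a joint passes its speed limit or range.

ROBOT

A 6-joint arm with a two-finger parallel gripper is mounted at the origin on the work surface; the furniture and walls round the work are solid. World frame = base frame: x ahead of the robot, y to its left, z up, the work surface at z = 0. Lengths are in mm, angles in rad, forces in N, time in s.
With the tool pointing down it reaches from about 350 to 875 mm from the base axis. Payload 4.2 kg.
Tool frame: the origin (TCP) lies at the very end of the fingers, on their centre line; the grasp point (between the pads) lies 19 mm behind it (robot.tcp_to_grasp is the distance from the TCP to the grasp point, in mm); x points along the fingers, z is the direction in which the jaws open and shut, and the axes are right-handed (so a half turn about x gives the same grasp; the last joint's range is limited). The gripper opens to 87 mm and grips with 3 to 60 N. Pads are 19 mm wide; open, the fingers measure 117 mm over their backs; the gripper's body (75 mm by 190 mm) begins 51 mm behind the grasp point.
Start: joints at [1.593, 0.385, 0.008, 0, -1.194, -0.259], TCP at [146.589, 607.545, 222.55] pointing down, gripper open.
Joint ranges: [-3.14, 3.14], [-1.21, 2.06], [-1.07, 1.41], [-3.16, 2.05], [-2.99, -0.16], [-3.1, 3.1]. Speed limits (rad/s): [2.79, 2.79, 3.14, 3.14, 3.14, 3.14].

INTERFACE

Orientations are given as a unit quaternion [x, y, z, w].
In Python, from station import robot gives the robot as it stands. Calls block until the motion is done:
- robot.move_pose(position, orientation): joint-space move of the TCP to a pose.
- robot.servo_line(position, vel=150, attitude=None, guard=None): straight line of the TCP; attitude=None keeps the orientation; vel is the mean speed in mm/s. With guard (N) it stops when the force on the tool has changed by that much, and returns True; else False.
- robot.set_joints(angles): joint-space move.
- robot.move_gripper(opening, effort=None): finger opening in mm; effort is the grip in N (None keeps the last); returns when the fingers have stopped.
- robot.wait(seconds).
- robot.solve_ik(position, orientation): joint angles nearest the present ones, or None.
- robot.sense(): the state.
- robot.get_image(name): name is "scene" or "top" or "wrist"; returns (picture, depth): 420x560x3 uint8, red, green, blue; 420x560 float32, mm along the optical axis (not along the pixel's ray), 0 where there is no reading.
- robot.calibration(name): a dict with "vertical_fov" (degrees; the focal length in pixels is half the picture's height over the tangent of half this angle, whatever the lens; pixels are square), "cx", "cy" (the principal point, pixels), "R" (3x3) and "t" (3): a world point X has camera coordinates R X + t. Camera axes: x right, y down, z forward; pixel columns grow to the right and rows downward; lengths in mm; the calibration is good to about 2 mm. The wrist camera is an equidistant fisheye: a pixel r from the principal point sees the ray r / f radians off the axis. A picture is of the moment at which its call begins: read the wrist's pose just before it. calibration takes no time and is no camera call; for the wrist camera it gives the pose at the moment of the call.
A pose or a line that the arm cannot do raises robot.PlanningError and nothing moves.
- robot.hand_in(): hands the job in, once; it reports no verdict.
The state is a dict: "time": time; "qpos": joint angles; "qd": joint speeds; "joint_efforts": joint torques, N m; "position": TCP position; "tcp_rot": TCP orientation; "force": force on the tool from outside, world axes, zero at the start; "wrist_torque": the same for the moment, N m; "finger_gap": finger opening in mm.
Only numpy, scipy, OpenCV 4.12 (cv2) and the standard library are available. Lean on these libraries where they do the work, as an engineer would, in place of code of your own. Each camera call takes 0.05 s, during which the arm holds its last target. There are 200 camera calls.

## Working session

There is one attempt and no reset: what is moved stays moved. The work goes in short steps, each a Python script; the robot and the scene stay as the last script left them, time stands still between calls to the robot, and variables do not carry over. Pictures are saved under pics/ and viewed, about 8 in all and at most 12, crops included, and the job is handed in when it is done.

```bash
ls; mkdir -p pics; cat > h.py <<'E'
import numpy as np, cv2
from station import robot
def grab(n):
    c=robot.calibration(n); p,d=robot.get_image(n); return p,d,c
def points(d,c):
    f=d.shape[0]/2/np.tan(np.radians(c["vertical_fov"]/2))
    v,u=np.mgrid[:d.shape[0],:d.shape[1]]
    X=np.stack([(u-c["cx"])/f*d,(v-c["cy"])/f*d,d],-1)
    return (X-np.array(c["t"]))@np.array(c["R"])   # R^T (X-t)
def save(p,n): cv2.imwrite("pics/"+n,cv2.cvtColor(p,cv2.COLOR_RGB2BGR))
E
python3 - <<'E'
from h import *
for n in("scene","top"):
    p,d,c=grab(n); save(p,n+".png"); np.savez(n+".npz",p=p,d=d,**{k:np.array(v) for k,v in c.items()})
    print(n,c)
print(robot.sense())
E
```

```text
pics
scene {'vertical_fov': 50.80507481980508, 'cx': 281.2301257126647, 'cy': 211.89605502688983, 'R': array([[ 0.7391339 , -0.67344648, -0.01228476],
       [-0.45536456, -0.48617511, -0.74583971],
       [ 0.49631059,  0.55686946, -0.66601217]]), 't': array([-427.41999752,  273.39410858,  748.89064177])}
top {'vertical_fov': 50.3551152701521, 'cx': 273.19870816428795, 'cy': 212.90850072742128, 'R': array([[-0.02048493, -0.99973234, -0.01075229],
       [-0.9835185 ,  0.02208276, -0.17945394],
       [ 0.17964335,  0.00689897, -0.98370761]]), 't': array([ -24.97999012,  531.75090923, 1079.57800083])}
{'time': 0.1, 'qpos': array([ 1.59258554e+00,  3.85481027e-01,  6.77139147e-03, -4.41721124e-04,
       -1.19398595e+00, -2.58598229e-01]), 'qd': array([-5.68890772e-05, -1.83980006e-03,  3.75658034e-03,  2.16627553e-03,
        1.33467312e-03, -5.49903091e-04]), 'joint_efforts': array([-5.44281665e-04, -3.91691566e+01,  1.87934536e+01,  4.23194915e+00,
        1.33994903e-02, -7.51012794e-05]), 'position': array([146.48289636, 607.04492732, 221.57064164]), 'tcp_rot': array([-0.55507879, -0.43694049,  0.55611836, -0.43783891]), 'force': array([-0.3012396 ,  0.71591006,  0.43282619]), 'wrist_torque': array([-0.01022143, -0.04668234, -0.02466701]), 'finger_gap': 86.52703923812636}
```

View pics/top.png

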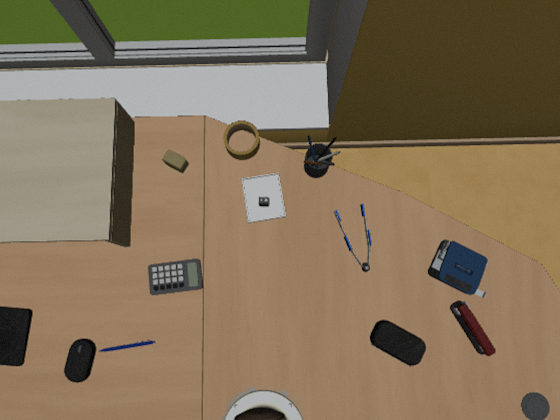

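View pics/scene.png

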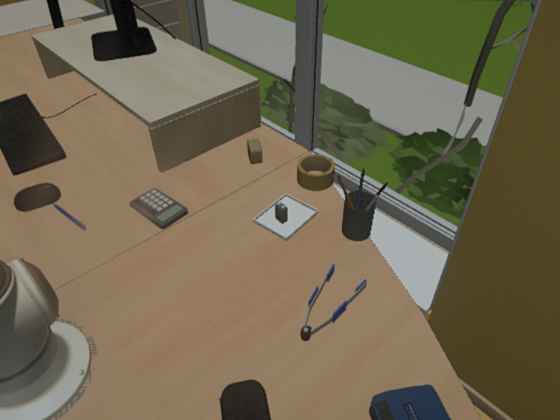

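The top view shows the tongs with pivot at (366,267), rests at (348,243) and (368,237), and pads at (338,216) and (362,210). The battery is at (264,201) in the tray, centred at (264,198), and the pen pot is at (318,160). The scene view agrees. Next I'll measure these.

```bash
python3 - <<'E'
from h import *
for n in("top","scene"):
    z=dict(np.load(n+".npz")); p,d=z["p"],z["d"]; P=points(d,z)
    hsv=cv2.cvtColor(p,cv2.COLOR_RGB2HSV)
    m=cv2.inRange(hsv,(100,120,60),(125,255,255))
    box=(slice(190,285),slice(320,390)) if n=="top" else (slice(255,345),slice(295,375))
    mm=np.zeros_like(m); mm[box]=m[box]
    k,l,s,ce=cv2.connectedComponentsWithStats(mm)
    for i in range(1,k):
        if s[i,4]>12: q=P[l==i]; q=q[abs(q[:,2]-15)<30]; print(n,"blue",ce[i].round(1),s[i,4],q.mean(0).round(1),q.max(0).round(0),q.min(0).round(0))
    # pivot dark
    v=hsv[...,2]; dk=np.zeros_like(m); dk[box]=((v<70)&(m==0))[box]
    k,l,s,ce=cv2.connectedComponentsWithStats(dk)
    for i in range(1,k):
        if s[i,4]>12: q=P[l==i]; print(n,"dark",ce[i].round(1),s[i,4],q.mean(0).round(1),q[:,2].max().round(0))
    b=(slice(170,225),slice(235,292)) if n=="top" else (slice(190,240),slice(250,322))
    w=np.zeros_like(m); w[b]=((hsv[...,1]<40)&(v>150))[b]
    k,l,s,ce=cv2.connectedComponentsWithStats(w); i=1+s[1:,4].argmax()
    c,_=cv2.findContours((l==i).astype('u1'),cv2.RETR_EXTERNAL,cv2.CHAIN_APPROX_NONE)
    q=P[c[0][:,0,1],c[0][:,0,0]]; q=q[abs(q[:,2]-8)<10]
    print(n,"tray",cv2.minAreaRect(q[:,:2].astype('f4')))
    h=np.zeros_like(m,bool); h[b]=(P[...,2]>25)[b]&(P[...,2]<70)[b]; 
    h&=np.hypot(P[...,0]-q[:,0].mean(),P[...,1]-q[:,1].mean())<45
    q=P[h]; print(n,"batt",len(q),q.mean(0).round(1),q.min(0).round(1),q.max(0).round(1)); t=q[q[:,2]>40]; print(len(t),cv2.minAreaRect(t[:,:2].astype('f4')))
    hh=(P[...,2]>30)&(P[...,2]<200)&(abs(P[...,0]-700)<120)&(abs(P[...,1]+100)<150)&(P[...,1]<-40)
    if hh.any(): print(n,"pot",P[hh].min(0).round(0),P[hh].max(0).round(0))
    y,x=np.array(b[0].indices(420)[:2]),np.array(b[1].indices(560)[:2])
    cr=cv2.resize(p[170:290,235:400] if n=="top" else p[180:345,240:390],None,fx=4,fy=4,interpolation=cv2.INTER_CUBIC); save(cr,n+"_c.png")
E
```

```text
top blue [362.8 209.5] 24 [ 539.9 -268.    19.5] [ 554. -265.   29.] [ 527. -272.   10.]
top blue [337.8 215.2] 15 [ 526.3 -202.7   20.8] [ 539. -198.   26.] [ 514. -208.   16.]
top blue [369.  236.5] 23 [ 469.  -278.7   25.4] [ 485. -277.   32.] [ 450. -280.   17.]
top blue [347.9 242.7] 26 [ 454.2 -224.5   24. ] [ 471. -218.   31.] [ 438. -232.   13.]
top dark [346.9 243.9] 16 [ 453.3 -224.7    5.8] 12.0
top dark [364.7 266.5] 38 [ 393.5 -265.3   16.3] 25.0
top tray ((582.9444580078125, -10.152557373046875), (120.68560028076172, 100.30965423583984), 8.053262710571289)
top batt 79 [565.  -12.2  42.2] [557.5 -23.9  26.9] [ 5.746e+02 -1.000e-01  5.220e+01]
63 ((566.39111328125, -12.299612045288086), (23.30411720275879, 15.854020118713379), 87.63082122802734)
top pot [ 628. -199.   30.] [ 702. -112.  150.]
scene blue [330.6 269.6] 20 [ 526.1 -203.7   24.3] [ 540. -197.   26.] [ 514. -208.   21.]
scene blue [360.5 284.4] 22 [ 540.3 -268.7   24.9] [ 554. -267.   27.] [ 528. -271.   21.]
scene blue [313.3 293.8] 23 [ 454.7 -225.6   30.2] [ 471. -219.   33.] [ 439. -233.   27.]
scene blue [340.  307.2] 34 [ 468.9 -279.7   29.8] [ 485. -277.   33.] [ 451. -282.   27.]
scene dark [329.5 275. ] 30 [ 521.4 -205.9   13.2] 21.0
scene dark [356.5 293.5] 16 [ 525.7 -272.7   13.3] 15.0
scene dark [337.8 313.2] 85 [ 464.  -280.2   16.4] 27.0
scene dark [305.6 333.8] 97 [ 389.8 -271.    17. ] 26.0
scene tray ((581.4065551757812, -11.170501708984375), (117.59255981445312, 98.80126190185547), 8.55941104888916)
scene batt 148 [564.7 -15.   40. ] [557.6 -26.5  25.2] [576.2   1.8  50.6]
86 ((566.6903076171875, -12.33172607421875), (28.3289852142334, 17.382972717285156), 85.710205078125)
scene pot [ 627. -198.   30.] [ 705. -111.  153.]
```

View pics/top_c.png

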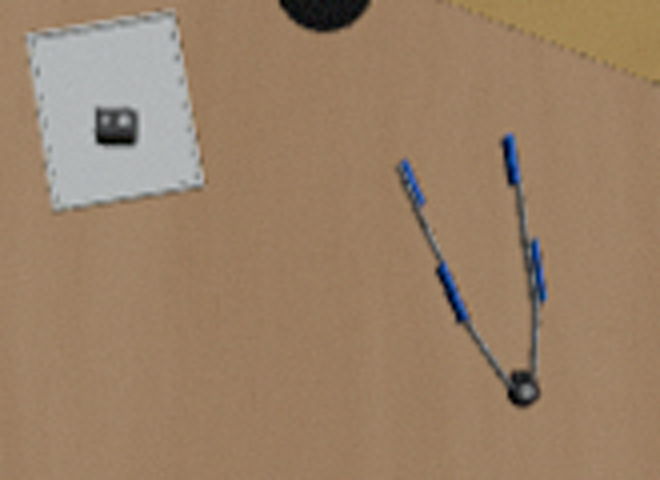

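Both views agree within about 1 mm. The tongs' heading is about 0.23 rad: rest midpoint (461.6, -252), tip midpoint (533, -235.5), 73 mm apart against a nominal 75. The battery is at (566, -12.3) with yaw about -0.06. I'll pick up the tongs now.

```bash
cat >> h.py <<'E'
from scipy.spatial.transform import Rotation as Ro
def quat(psi,s):   # tool x down, tool z = s * tongs y
    x=np.array([0,0,-1.]); z=s*np.array([-np.sin(psi),np.cos(psi),0]); y=np.cross(z,x)
    return Ro.from_matrix(np.stack([x,y,z],1)).as_quat()
def st():
    s=robot.sense(); print("t%.2f"%s["time"],s["position"].round(1),"F",s["force"].round(1),"gap %.1f"%s["finger_gap"])
E
python3 - <<'E'
from h import *
g=[461.6,-252.0]
for s in(1,-1):
    for psi,p in((.23,g+[200]),(.23,g+[5]),(-.06,[491,-8,130])):
        q=robot.solve_ik(p,quat(psi,s)); print(s,psi,None if q is None else np.round(q,2))
E
```

```text
1 0.23 [-0.19  0.24 -0.27  0.   -1.07 -1.15]
1 0.23 [-0.19  0.49 -0.49  0.   -0.6  -1.15]
1 -0.06 [ 0.32  0.25 -0.45  0.   -0.87 -1.95]
-1 0.23 [-0.19  0.24 -0.27  0.   -1.07  1.99]
-1 0.23 [-0.19  0.49 -0.49  0.   -0.6   1.99]
-1 -0.06 [ 0.32  0.25 -0.45  0.   -0.87  1.2 ]
```

```bash
python3 - <<'E'
from h import *
q=quat(.23,1); g=[461.6,-252.0]
robot.move_pose(g+[200],q); st()
robot.servo_line(g+[40],150); 
print(robot.servo_line(g+[4.5],60,guard=8)); st()
robot.move_gripper(53,15); st()
robot.servo_line(g+[12],40); robot.servo_line(g+[130],120); robot.wait(.2); st()
ims=[]
for n in("scene","top"):
    p,d,c=grab(n); ims.append(p); np.savez(n+"2.npz",p=p,d=d,**{k:np.array(v) for k,v in c.items()})
a=cv2.resize(ims[0][130:360,210:410],None,fx=2,fy=2);b=cv2.resize(ims[1][130:360,230:430],None,fx=2,fy=2)
save(np.hstack([a,b]),"lift.png")
E
```

```text
t3.30 [ 462.  -251.5  200. ] F [ 0.6 -0.8  0.2] gap 87.0
False
t5.26 [ 461.7 -252.1    4.4] F [ 0.3 -0.  -0.1] gap 87.0
t6.12 [ 462.  -252.     4.7] F [ 1.3 -0.2  1.4] gap 53.2
t7.79 [ 461.3 -251.9  129.3] F [ 0.5  0.9 -0.7] gap 53.2
```

View pics/lift.png

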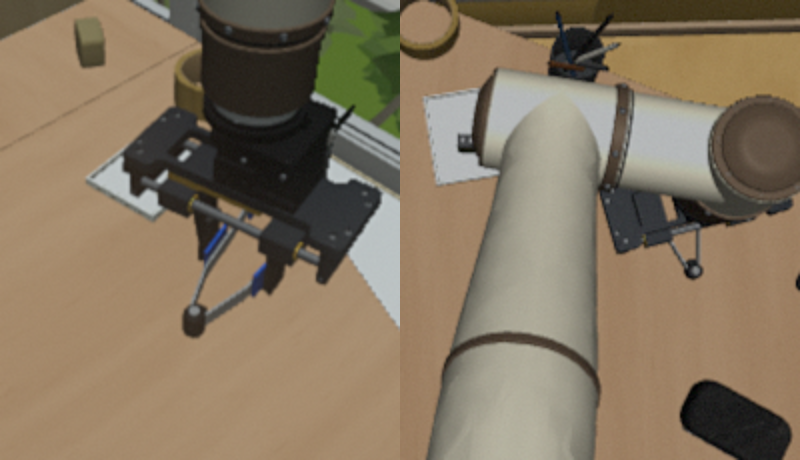

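The tongs are held. In the crop, the pivot is at (193,318) on the left and (692,268) on the right, and the gripper hides the jaws. I'll move above the battery and look with the wrist and scene cameras.

```bash
python3 - <<'E'
from h import *
robot.move_pose([490.6,-7.8,125],quat(-.06,1)); robot.wait(.2); st()
ims=[]
for n in("scene","wrist"):
    p,d,c=grab(n); ims.append(p); np.savez(n+"3.npz",p=p,d=d,**{k:np.array(v) for k,v in c.items()})
print(c)
a=cv2.resize(ims[0][80:290,180:380],None,fx=2,fy=2); b=ims[1]
save(np.hstack([a,b[:,80:480]]),"hover.png")
E
```

```text
t9.06 [490.6  -8.9 124.9] F [ 0.7  0.2 -1. ] gap 53.0
{'vertical_fov': 65.70646984690485, 'cx': 281.2679797171923, 'cy': 203.5374825613622, 'R': array([[ 6.28172297e-02,  9.98025014e-01,  2.58078252e-04],
       [ 9.53231674e-01, -6.00744646e-02,  2.96210117e-01],
       [ 2.95640611e-01, -1.83610906e-02, -9.55122767e-01]]), 't': array([ -20.86929926, -475.88200613,  153.68759852])}
```

View pics/hover.png

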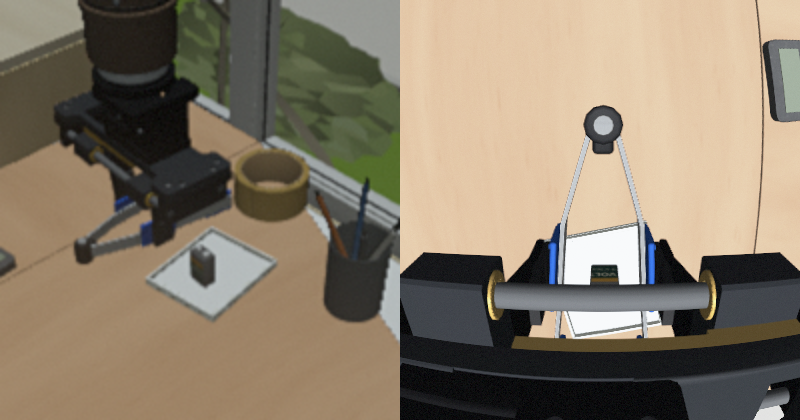

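The hover view shows the tongs held symmetrically. In the wrist view the pivot is at (603,125) and the battery at about (603,275) lies between the arms. I'll check the pitch and the battery's lateral position numerically.

```bash
python3 - <<'E'
from h import *
z=dict(np.load("scene3.npz")); P=points(z["d"],z); hsv=cv2.cvtColor(z["p"],cv2.COLOR_RGB2HSV)
m=cv2.inRange(hsv,(100,110,40),(125,255,255)); mm=0*m; mm[150:220,210:310]=m[150:220,210:310]
k,l,s,ce=cv2.connectedComponentsWithStats(mm)
for i in range(1,k):
    if s[i,4]>5: q=P[l==i]; print(ce[i].round(),s[i,4],np.median(q,0).round(1),q.min(0).round(),q.max(0).round())
q=P[197:213,214:230].reshape(-1,3); q=q[(q[:,2]>100)]; print("pivot",np.median(q,0).round(1),q.min(0).round(),q.max(0).round())
# arms: all points in the band above desk, right of the rest
Q=P.reshape(-1,3); f=[-.06]; e=np.array([np.cos(-.06),np.sin(-.06)])
s=(Q[:,:2]-[490.6,-8.9])@e; w=(Q[:,:2]-[490.6,-8.9])@[-e[1],e[0]]
for a in range(-80,100,12):
    k=(s>a)&(s<a+12)&(Q[:,2]>90)&(Q[:,2]<170)&(w<0)&(w>-45)
    if k.sum()>4: print(a,k.sum(),"w",np.median(w[k]).round(1),"z",Q[k,2].min().round(0),Q[k,2].max().round(0))
z=dict(np.load("wrist3.npz")); p,d=z["p"],z["d"]; f=210/np.tan(np.radians(z["vertical_fov"]/2))
v,u=np.mgrid[:420,:560]; x,y=u-z["cx"],v-z["cy"]; r=np.hypot(x,y); th=r/f; t=np.tan(th)/np.maximum(r,1e-6)
W=(np.stack([x*t*d,y*t*d,d],-1)-z["t"])@z["R"]
k=(W[...,2]>25)&(W[...,2]<60)&(abs(W[...,0]-565)<40)&(abs(W[...,1]+12)<30)
q=W[k]; print("batt wrist",k.sum(),q.min(0).round(1),q.max(0).round(1)); 
tp=q[(q[:,2]>38)]; print(tp[:,1].min(),tp[:,1].max(),cv2.minAreaRect(tp[:,:2].astype('f4')))
q=W[105:145,485-0:525][...] ; q=W[110:140,670-400+80-0:0] if 0 else W[105:145,263:303].reshape(-1,3); q=q[q[:,2]>100]; print("pivot wrist",np.median(q,0).round(1))
E
```

```text
[241. 181.] 33 [483.2  14.2 147. ] [475.  12. 142.] [494.  22. 153.]
[252. 196.] 39 [474.5 -32.5 141. ] [469. -35. 126.] [480. -31. 152.]
pivot [418.2  -9.2 137.5] [410. -17. 121.] [444.   6. 149.]
-80 75 w -6.3 z 121.0 149.0
-68 50 w -8.0 z 124.0 144.0
-56 39 w -12.3 z 126.0 141.0
-44 36 w -16.5 z 127.0 141.0
-32 37 w -19.9 z 126.0 142.0
-20 117 w -25.3 z 125.0 170.0
-8 47 w -35.4 z 126.0 154.0
4 22 w -35.5 z 127.0 144.0
16 13 w -26.0 z 125.0 135.0
28 20 w -26.1 z 127.0 138.0
40 21 w -28.1 z 126.0 137.0
52 26 w -29.4 z 123.0 140.0
64 29 w -30.4 z 123.0 141.0
76 33 w -31.4 z 123.0 141.0
88 11 w -29.4 z 123.0 145.0
batt wrist 273 [557.3 -24.8  25. ] [561.3   0.7  42.9]
-24.167563346773324 0.49218962743897715 ((558.7943115234375, -11.809021949768066), (24.713958740234375, 1.5802496671676636), 85.20323181152344)
pivot wrist [418.3  -4.9 142.6]
```

The tongs are level with the underside about 2 to 4 mm below the TCP. The battery centre at y about -12 agrees between the three views. Next I descend, close gently and lift.

```bash
python3 - <<'E'
from h import *
g=[490.8,-7.8]
robot.servo_line(g+[60],120); print(robot.servo_line(g+[20],50,guard=6)); st()
for o,e in((46,18),(42.5,20),(38,24),(36,28)):
    robot.move_gripper(o,e); st()
p,d,c=grab("scene"); a=cv2.resize(p[120:270,200:400],None,fx=3,fy=3)
save(a,"grip.png")
E
```

```text
False
t10.80 [491.1  -7.8  20.2] F [-0.4  0.6 -0.9] gap 53.0
t11.27 [490.8  -7.8  20.1] F [ 0.8 -0.4 -1.7] gap 46.5
t11.64 [490.8  -7.8  20. ] F [-0.8  0.7 -0.6] gap 42.6
t11.88 [490.9  -7.8  20.1] F [-0.   1.8 -0.2] gap 40.6
t12.10 [490.9  -7.8  20. ] F [-0.4  0.4 -0.2] gap 40.4
```

View pics/grip.png

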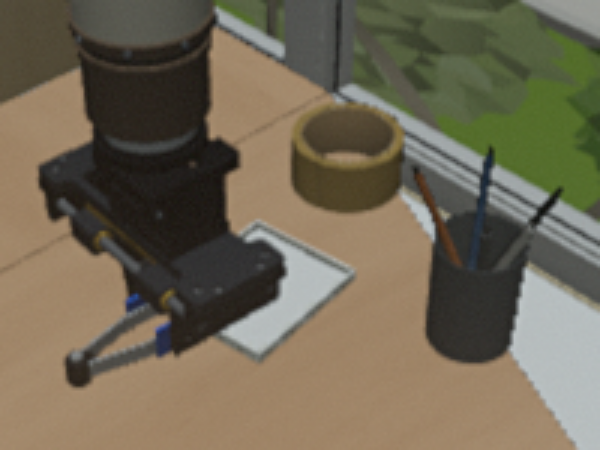

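The fingers stopped at 40.4 mm with 36 commanded (41 expected for a 26 mm battery), so the jaws are gripping. The picture shows the tongs still level, the pot and tape unmoved, and the battery hidden. I'll lift now.

```bash
python3 - <<'E'
from h import *
g=[490.9,-7.8]
robot.wait(.3); robot.servo_line(g+[30],30); robot.servo_line(g+[170],70); robot.wait(.5); st()
p,d,c=grab("scene"); P=points(d,c); Q=P.reshape(-1,3)
k=(abs(Q[:,0]-566)<22)&(abs(Q[:,1]+12)<30)&(Q[:,2]>120)&(Q[:,2]<215)
print(k.sum(),Q[k].min(0).round(),Q[k].max(0).round())
k=(Q[:,2]>15)&(Q[:,2]<80)&(abs(Q[:,0]-566)<25)&(abs(Q[:,1]+12)<25); print("left in tray",k.sum())
w,_,_=grab("wrist")
save(np.hstack([cv2.resize(p[50:260,200:400],None,fx=2,fy=2),w[:,80:480]]),"up.png")
E
```

```text
t15.58 [490.9  -7.8 170. ] F [ 0.3 -0.3 -2. ] gap 40.8
87 [544. -34. 154.] [581. -20. 181.]
left in tray 0
```

View pics/up.png

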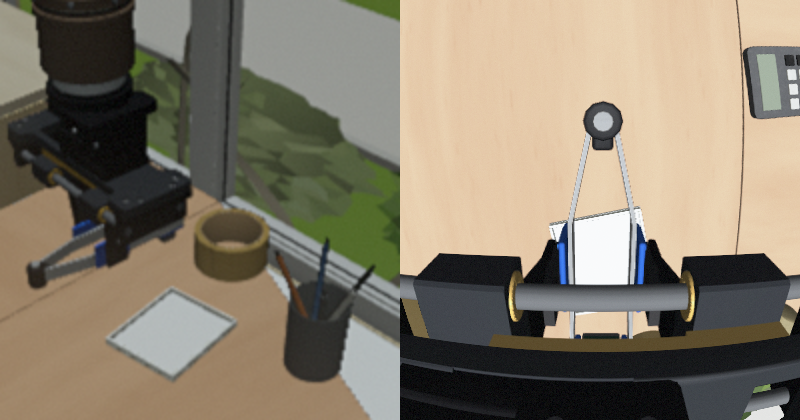

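```bash
python3 - <<'E'
from h import *
robot.wait(.5); st()
p,d,c=grab("scene"); P=points(d,c); Q=P.reshape(-1,3)
k=(abs(Q[:,0]-566)<30)&(abs(Q[:,1]+12)<35)&(Q[:,2]>120)&(Q[:,2]<163); q=Q[k]
print("below pads",k.sum(),q.min(0).round(1),q.max(0).round(1))
k=(Q[:,2]>30)&(Q[:,2]<200)&(abs(Q[:,0]-700)<120)&(abs(Q[:,1]+100)<150)&(Q[:,1]<-40)
print("pot",Q[k].min(0).round(),Q[k].max(0).round())
robot.hand_in()
E
```

```text
t16.18 [490.9  -7.8 170. ] F [-0.2  0.4 -0.9] gap 40.8
below pads 23 [558.  -27.6 154.6] [573.9 -21.  162.9]
pot [ 628. -197.   30.] [ 705. -109.  153.]
the job is handed in; nothing more can be done
```

The battery is out of the tray and held in the tongs, and I handed the job in at about 16 s of the 38 s allowed. I got no verdict.

I picked up the tongs by the blue rests, squeezed to 53 mm. I then lowered the open jaws over the battery, closed them in steps to 28 N grip effort, and lifted about 150 mm.

**What the last checks showed:**
- **Grip:** the fingers stayed at 40.8 mm, close to the 41 mm expected for the 26 mm wide battery. The wrist force was near zero at rest.
- **Battery height:** depth points just below the jaw pads put its underside about 154 mm above the desk; 153 mm was expected.
- **Upright:** those points span 16 mm in x, which fits an upright 17 mm wide battery. The gripper mostly hid the battery, so I inferred its tilt from these points and did not measure it directly.
- **Tray:** empty.
- **Other things:** the pen pot is unmoved to within about 2 mm. I did not re-measure the tape roll, calculator or tape measure, but the arm had no planned path near them. I saw no change in the tape roll in the last pictures.

No check failed or disagreed.

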